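Register a line spool in the label fixture

TASK

Take the square-flanged spool up off its spindle, set it down flat on the deck of the label fixture without dropping it, and push it fully home into the corner so that two of its sides lie flush against both fences. Let go of it there, and leave the round spool on its spindle and everything else where it is.

Things in the scene. Friction and masses are not known exactly. Their poses are not given: they have to be found in the camera images.
- square_spool: loose wound spool, symmetric, with two square grey plastic flanges 60 x 60 mm, 6 thick; 36 high over all; steel-coloured winding of 53 diameter between; 18 bore; 0.14 to 0.28 kg. Origin at the centre of its underside, z up along the bore, x and y square to its sides. Starts on one of the rack's two spindles, in any turn. Keep it this way up; any side may meet a fence.
- round_spool: like the square spool but with round flanges of 60 diameter, 36 high; stands on the rack's other spindle. Origin at the centre of its underside. Stays there.
- rack: fixed spool rack, plywood base plate 15 mm thick (x -50 to 110, y -125 to 125). Origin on the table, midway between its spindles, which stand at y = -65 and 65, x = 0. Each has a round seat, 40 diameter, its top 45 above the table, that carries a spool, and a pin, 12 diameter, its tip 95 above the table (14 above a seated spool).
- fixture: fixed label fixture: aluminium deck 200 x 200 mm, 12 thick, two dark fences 12 thick, 42 high above the deck. Inner faces: one at x = 80 looks to -x, one at y = 80 looks to -y; the -x and -y sides are open. Outside the x fence a label-roller block, 69 high, reaches x = 122. Origin on the table under the deck's centre, axes square to the fences.
- corner (a point): the inner corner where the two fence faces and the deck's top meet (80, 80, 12 mm in the fixture's frame, same axes). A spool that is home has its origin 30 mm to -x and 30 mm to -y of it.
- jar: small closed paint jar, 42 diameter, 50 high, standing loose on the table outside the fixture's x fence; origin at the centre of its underside. A bystander.
- lure_a: painted fish-lure body, 85 long, about 20 thick, lying loose; origin under its middle, x along its length. A bystander. Lies on the rack's base plate, about 90 mm to +x of the spindles.
- lure_b: painted fish-lure body, 85 long, about 20 thick, lying loose; origin under its middle, x along its length. A bystander.
- lure_c: painted fish-lure body, 85 long, about 20 thick, lying loose; origin under its middle, x along its length. A bystander.
- mug: blue mug, 76 diameter, 90 high, on the table; origin at the centre of its underside. A bystander.
- brush: paint brush lying on the table; a bystander.
There are look-alikes about, which are no part of the job. What is shaped like the square_spool but blue is not meant.

How it is judged:
On the way, in this order (a step that is already met when the one before it is completed fails the run):
1. the square spool has been taken up clear of its spindle (height (world z) of square_spool above 0.097 m), for 0.1 s.
2. the square spool stands flat on the deck and has been let go (z of square_spool in the frame of corner between -0.003 and 0.003 m and angle between square_spool's own z axis and vertical below 0.06 rad and contact force between square_spool and the fingers below 0.1 N and contact force between square_spool and fixture above 0.3 N), for 0.2 s.
At the end, for the whole second after the job is handed in: The square spool stands flat on the deck at rest, within 2.8 mm of both fence faces (its origin less than 32.8 mm from each in the corner's frame) and square to them within 0.045 rad; the round spool has moved less than 12 mm and the jar, lures, mug and brush less than 30 mm (x of square_spool in the frame of corner between -0.0328 and -0.025 m and y of square_spool in the frame of corner between -0.0328 and -0.025 m and z of square_spool in the frame of corner between -0.003 and 0.003 m and angle between square_spool's own z axis and vertical below 0.06 rad and (angle between the x axis of square_spool and the x axis of corner, either way round below 0.045 rad or angle between the x axis of square_spool and the y axis of corner, either way round below 0.045 rad) and linear speed of square_spool below 0.01 m/s and angular speed of square_spool below 0.05 rad/s and distance of round_spool from where it was at the start of the episode below 0.012 m and distance of each of jar, lure_a, lure_b, lure_c, mug, brush from where it was at the start of the episode below 0.03 m); the robot touches nothing.
It fails at once if the square spool is dropped or thrown down onto the fixture (faster than 0.4 m/s within 25 mm above the deck) (z of square_spool in the frame of corner between 0.0015 and 0.025 m and linear speed of square_spool above 0.4 m/s and x of square_spool in the frame of corner between -0.18 and 0 m and y of square_spool in the frame of corner between -0.18 and 0 m).
It fails at once if the round spool is disturbed (12 mm) (distance of round_spool from where it was at the start of the episode above 0.012 m).
It fails at once if a bystander is shoved away (30 mm) (distance of any of jar, lure_a, lure_b, lure_c, mug, brush from where it was at the start of the episode above 0.03 m).
It also fails if it takes over 56 s, if anything falls off the work surface, if the arm or the gripper's body presses on something with over 40 N, if the wrist force passes 120 N, or if a joint passes its speed limit or range.

ROBOT

A 6-joint arm with a two-finger parallel gripper is mounted at the origin on the work surface. World frame = base frame: x ahead of the robot, y to its left, z up, the work surface at z = 0. Lengths are in m, angles in rad, forces in N, time in s.
With the tool pointing down it reaches from about 0.35 to 1 m from the base axis. Payload 7.1 kg.
Tool frame: the origin (TCP) lies between the finger pads; the fingertips stand 22 mm ahead of it and the grasp point (between the pads) lies 3 mm ahead of it; z points along the fingers, y is the line along which they close (so a half turn about z gives the same grasp; the last joint's range is limited). The gripper opens to 85 mm and grips with 20 to 120 N. Pads are 22 mm wide; open, the fingers measure 114 mm over their backs; the gripper's body (76 mm by 85 mm) begins 54 mm behind the grasp point. The pads swing forward as they close: fully open they stand 13 mm farther back than shut.
Start: joints at [-1.209, 0.423, 1.63, -0, 1.089, -0.019], TCP at [0.232, -0.58, 0.253] pointing down, gripper open.
Joint ranges: [-3, 3], [-0.9, 2.11], [0.09, 2.58], [-1.31, 4.45], [0.11, 2.69], [-2.54, 2.54]. Speed limits (rad/s): [2.39, 2.39, 3.01, 3.14, 3.14, 3.14].

INTERFACE

Orientations are given as a rotation vector (axis times angle).
In Python, from rig import manip gives the robot as it stands. The module is installed in compiled form; this text tells all that it offers. Calls block until the motion is done:
- manip.move_to(position, orientation): joint-space move of the TCP to a pose.
- manip.servo_line(position, orientation=None, rate=0.15): straight line of the TCP; orientation=None keeps the orientation; rate is the mean speed in m/s.
- manip.set_joints(angles): joint-space move.
- manip.command_gripper(opening, f_grip=None): finger opening in m; f_grip is the grip in N (None keeps the last); returns when the fingers have stopped.
- manip.hold(seconds).
- manip.solve_ik(position, orientation): joint angles nearest the present ones, or None.
- manip.camera(name): name is "scene" or "side" or "wrist"; returns a dict with "image" (384x512x3 uint8, red, green, blue), "fx", "fy", "cx", "cy" (pixels), "cam_to_world" (4x4, takes a point from camera to world coordinates); the wrist camera has in their place "mount" (4x4, takes a point from camera to tool coordinates, whose origin is the TCP and whose axes are the flange's). Camera axes: x right, y down, z forward; pixel columns grow to the right and rows downward; lengths in m; the calibration is good to about 2 mm. A picture is of the moment at which its call begins: read the wrist's pose just before it. There is no depth.
A pose or a line that the arm cannot do raises manip.IKError and nothing moves.
- manip.sign_off(): hands the job in; it is judged then, once.
Readings, each from a call of its own:
- manip.get_time(): time.
- manip.get_joint_positions(): joint angles.
- manip.get_joint_vel(): joint speeds.
- manip.get_tau(): joint torques, N m.
- manip.get_position(): TCP position.
- manip.get_ee_rot(): TCP orientation.
- manip.get_contact_force(): force on the tool from outside, world axes, zero at the start.
- manip.get_torque(): the same for the moment, N m.
- manip.get_width(): finger opening in m.
- manip.get_grip_force(): force on a finger pad.
Only numpy, scipy, OpenCV 4.12 (cv2) and the standard library are available. Lean on these libraries where they do the work, as an engineer would, in place of code of your own. Each camera call takes 0.05 s, during which the arm holds its last target. There are 200 camera calls.

## Working session

There is one attempt and no reset: what is moved stays moved. The work goes in short steps, each a Python script; the robot and the scene stay as the last script left them, time stands still between calls to the robot, and variables do not carry over. Pictures are saved under pics/ and viewed, at most 10 in all, crops included, and the job is handed in when it is done.

```bash
mkdir -p pics; python3 - <<'E'
from rig import manip
import cv2,numpy as np,pickle
d={}
for n in("scene","side","wrist"):
    if n=="wrist": print(manip.get_position(),manip.get_ee_rot())
    c=manip.camera(n);d[n]=c
    cv2.imwrite(f"pics/{n}0.png",c["image"][...,::-1])
    print(n,c["fx"],c["fy"],c["cx"],c["cy"]);print(np.round(c.get("cam_to_world",c.get("mount")),4))
pickle.dump(d,open("d0.pkl","wb"))
cv2.imwrite("pics/both0.png",np.hstack([cv2.resize(d[n]["image"],(400,300))[...,::-1] for n in("scene","side")]))
E
```

```text
scene 378.7735711115694 378.7735711115694 255.80978057050103 193.37041900649552
[[-0.7713  0.4403 -0.4596  0.9626]
 [ 0.6365  0.5412 -0.5495  0.5468]
 [ 0.0068 -0.7164 -0.6977  0.7459]
 [ 0.      0.      0.      1.    ]]
side 362.2048893931893 362.2048893931893 254.27612059646097 192.60367156444013
[[-0.9698 -0.1961  0.1453  0.3644]
 [-0.2437  0.7442 -0.6219  0.6579]
 [ 0.0139 -0.6385 -0.7695  0.873 ]
 [ 0.      0.      0.      1.    ]]
[ 0.23215856 -0.57977601  0.25261919] [-3.08345477e+00 -5.94360225e-01  3.98369398e-04]
wrist 318.0889903580275 318.0889903580275 251.89738332681097 193.57255303529632
[[-5.000e-04 -9.591e-01 -2.831e-01  7.170e-02]
 [ 1.000e+00 -5.000e-04 -1.000e-04  7.000e-04]
 [-0.000e+00 -2.831e-01  9.591e-01 -1.193e-01]
 [ 0.000e+00  0.000e+00  0.000e+00  1.000e+00]]
```

View pics/scene0.png

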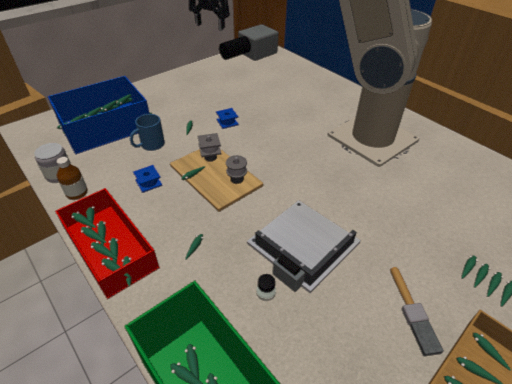

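View pics/side0.png

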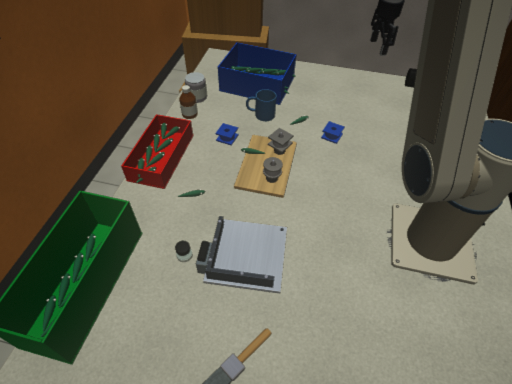

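Candidates: the grey square-flanged spool at scene (209,147) / side (281,138), the grey round one at (236,167) / (272,168), and blue square ones at (227,118) and (147,178). The first fits, being grey, square and on a spindle. I'll triangulate both and confirm with a wrist close-up.

```bash
cat > h.py <<'E'
from rig import manip
import cv2,numpy as np
from scipy.spatial.transform import Rotation as R
def down(yaw): # tool z down, tool x along yaw
    return R.from_matrix([[np.cos(yaw),np.sin(yaw),0],[np.sin(yaw),-np.cos(yaw),0],[0,0,-1]]).as_rotvec()
def T(p,r):
    M=np.eye(4);M[:3,:3]=R.from_rotvec(r).as_matrix();M[:3,3]=p;return M
def shot(n):
    p,r=manip.get_position(),manip.get_ee_rot()
    c=manip.camera(n)
    if n=="wrist": c["cam_to_world"]=T(p,r)@c["mount"]
    return c
def ray(c,uv):
    uv=np.atleast_2d(np.float64(uv))
    d=np.c_[(uv[:,0]-c["cx"])/c["fx"],(uv[:,1]-c["cy"])/c["fy"],np.ones(len(uv))]
    M=np.array(c["cam_to_world"]);return M[:3,3],d@M[:3,:3].T
def onz(c,uv,z):
    o,d=ray(c,uv);return o+d*((z-o[2])/d[:,2])[:,None]
def proj(c,P):
    P=np.atleast_2d(P);M=np.linalg.inv(c["cam_to_world"]);q=P@M[:3,:3].T+M[:3,3]
    return np.c_[q[:,0]/q[:,2]*c["fx"]+c["cx"],q[:,1]/q[:,2]*c["fy"]+c["cy"]]
def tri(c1,u1,c2,u2):
    o1,d1=ray(c1,u1);o2,d2=ray(c2,u2);d1=d1[0];d2=d2[0]
    s=np.linalg.lstsq(np.c_[d1,-d2],o2-o1,rcond=None)[0]
    a,b=o1+s[0]*d1,o2+s[1]*d2;return (a+b)/2,np.linalg.norm(a-b)
E
python3 - <<'E'
from h import *;import pickle
d=pickle.load(open("d0.pkl","rb"));S,D=d["scene"],d["side"]
for n,a,b in[("sq",(209,139),(281,133)),("rd",(236,160),(272,162)),("jar",(266,280),(182,245)),("mug",(149,118),(265,96)),("lure c",(188,127),(300,120)),("lure b",(195,245),(192,194)),("bluelure",(227,113),(333,128))]:
    print(n,*[np.round(v,3) for v in tri(S,a,D,b)])
print("deck",onz(D,[(222,222),(285,226),(283,288),(207,282)],.012).round(3).tolist())
print("scene deck",onz(S,[(299,205),(358,241),(308,284),(249,240)],.012).round(3).tolist())
a=cv2.resize(S["image"][95:205,130:280],(600,440),interpolation=3)
cv2.imwrite("pics/crop0.png",a[...,::-1])
E
```

```text
sq [ 0.489 -0.237  0.089] 0.007
rd [ 0.49  -0.104  0.091] 0.0
jar [0.658 0.218 0.055] 0.001
mug [ 0.583 -0.414  0.102] 0.007
lure c [ 0.449 -0.43   0.006] 0.002
lure b [0.71  0.017 0.015] 0.002
bluelure [ 0.326 -0.371  0.042] 0.001
deck [[0.59, 0.093, 0.012], [0.411, 0.06, 0.012], [0.38, 0.249, 0.012], [0.572, 0.281, 0.012]]
scene deck [[0.417, 0.077, 0.012], [0.391, 0.258, 0.012], [0.573, 0.266, 0.012], [0.597, 0.085, 0.012]]
```

View pics/crop0.png

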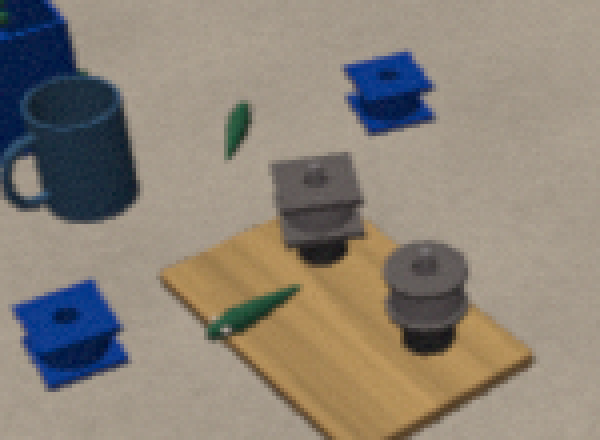

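The crop shows the grey square spool at crop (317,190), the round grey one at (425,280) and the blue look-alikes at (388,85) and (68,330). The target is confirmed. Next, overhead wrist views of the spool and fixture.

```bash
python3 - <<'E'
from h import *;import pickle
out={}
for n,p in[("f",(.46,.16,.34)),("s",(.485,-.235,.25))]:
    manip.move_to(p,down(0.2)); manip.hold(.3)
    out[n]=shot("wrist"); print(manip.get_joint_positions().round(2) if hasattr(manip.get_joint_positions(),'round') else manip.get_joint_positions(), manip.get_time(),manip.get_position())
pickle.dump(out,open("d1.pkl","wb"))
im=np.hstack([cv2.resize(out[n]["image"],(400,300)) for n in "fs"])
for n in "fs": cv2.imwrite(f"pics/w1{n}.png",out[n]["image"][...,::-1])
E
```

```text
[ 0.31  0.12  1.84 -0.    1.19  1.68] 3.25 [0.46006674 0.15982766 0.3399581 ]
[-0.47  0.3   1.82  0.    1.02  0.9 ] 5.1 [ 0.48525897 -0.23452559  0.25017634]
```

View pics/w1f.png

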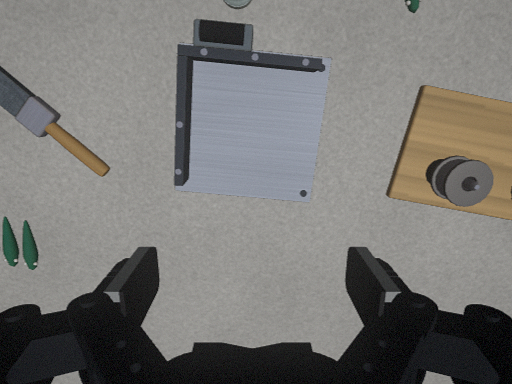

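View pics/w1s.png

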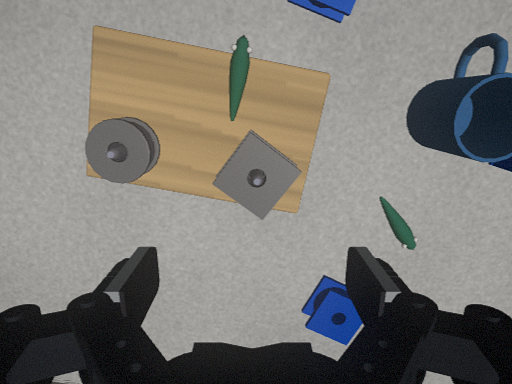

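The fixture view shows the deck (188–330, 55–200) with the x fence along the top and the y fence at the left. The spool view shows the square spool at (257,175), turned about 45° in the image, and the round one at (120,150).

```bash
python3 - <<'E'
from h import *;import pickle
d=pickle.load(open("d1.pkl","rb"))
s=d["s"];im=s["image"];hsv=cv2.cvtColor(im,cv2.COLOR_RGB2HSV)
m=((hsv[...,1]<45)&(hsv[...,2]>60)&(hsv[...,2]<135)).astype(np.uint8)*255
m=cv2.morphologyEx(m,cv2.MORPH_OPEN,np.ones((3,3)))
w=np.zeros_like(m);w[125:228,205:310]=255
cs,_=cv2.findContours(m&w,0,1);c=max(cs,key=cv2.contourArea)[:,0]
print("area",len(c),c.min(0),c.max(0),im[175,235],im[213,262])
P=onz(s,c,.081)[:,:2].astype(np.float32);r=cv2.minAreaRect(P*1000);print("rect mm",r)
# fixture
f=d["f"];im=f["image"].astype(int)
print("deck",im[130,250],"table",im[130,360],"fence",im[100,182])
dm=(((im[...,2]-im[...,0])>8)&(im.sum(2)>330)).astype(np.uint8)*255
w=np.zeros_like(dm);w[30:215,165:345]=255;dm&=w
dm=cv2.morphologyEx(dm,cv2.MORPH_CLOSE,np.ones((5,5)));dm=cv2.morphologyEx(dm,cv2.MORPH_OPEN,np.ones((9,9)))
cv2.imwrite("pics/dm.png",np.hstack([dm,m]))
def line(pts):
    P=onz(f,pts,.012)[:,:2];vx,vy,x,y=cv2.fitLine(np.float32(P),cv2.DIST_HUBER,0,1e-4,1e-4).ravel();return np.array([vx,vy]),np.array([x,y])
def firsts(axis,rng,last=False):
    o=[]
    for k in rng:
        v=np.flatnonzero(dm[k] if axis==0 else dm[:,k]); e=v[-1]+.5 if last else v[0]-.5
        o.append((e,k) if axis==0 else (k,e))
    return o
Ls={"yf":line(firsts(0,range(85,175))),"xf":line(firsts(1,range(205,300))),"-y":line(firsts(0,range(85,180),True)),"-x":line(firsts(1,range(200,300),True))}
for k,(v,p) in Ls.items(): print(k,np.degrees(np.arctan2(v[1],v[0])).round(2),p.round(4))
def X(a,b):
    (v,p),(w,q)=Ls[a],Ls[b];t=np.linalg.solve(np.c_[v,-w],q-p);return p+t[0]*v
C=X("xf","yf");print("corner",C,"others",X("xf","-y"),X("yf","-x"),X("-x","-y"), np.linalg.norm(C-X("xf","-y")),np.linalg.norm(C-X("yf","-x")))
E
```

```text
area 206 [213 131] [299 218] [113 108 105] [117 113 114]
rect mm ((489.6204528808594, -238.61160278320312), (61.2183723449707, 62.02760314941406), 64.38980865478516)
deck [151 157 165] table [152 151 148] fence [58 61 67]
yf 6.09 [0.4741 0.249 ]
xf -83.92 [0.5723 0.1814]
-y 6.05 [0.5061 0.0725]
-x -83.88 [0.3962 0.1496]
corner [0.56409943 0.25857016] others [0.58305615 0.08066338] [0.38654357 0.23963119] [0.40560737 0.06185799] 0.17891389 0.17856306
```

View pics/dm.png

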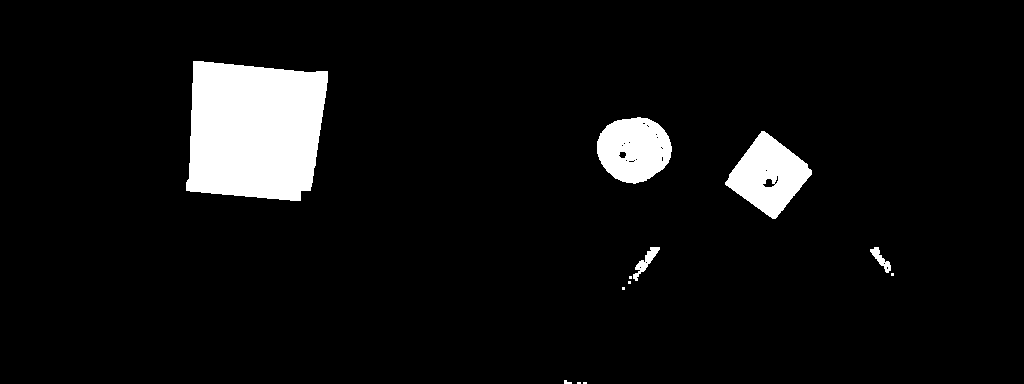

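Corner ≈ (0.564, 0.259), fixture yaw 6.07°. Spool at (0.4896, -0.2386) with its sides at -25.6°. Now grasp and lift.

```bash
python3 - <<'E'
from h import *
o=down(np.radians(-25.6)); p=np.array([.4896,-.2386,0])
manip.command_gripper(.085,40)
manip.move_to(p+[0,0,.15],o)
manip.servo_line(p+[0,0,.076],o,.08)
print(manip.get_contact_force(),manip.get_position())
manip.command_gripper(.03,40); manip.hold(.2)
print("w",manip.get_width(),manip.get_grip_force(),manip.get_contact_force())
manip.servo_line(p+[0,0,.176],o,.1);manip.hold(.2)
print("w",manip.get_width(),manip.get_grip_force(),manip.get_contact_force(),manip.get_time())
ims=[shot(n)["image"] for n in("side","wrist")]
cv2.imwrite("pics/lift.png",np.hstack([cv2.resize(ims[0][60:230,180:400],(400,309)),cv2.resize(ims[1],(400,309))])[...,::-1])
E
```

```text
[-0.69274088 -0.40258853 -0.19080597] [ 0.48993703 -0.238774    0.07637479]
w 0.05909119183674101 42.62959074927494 [-1.01750371  0.53146001  4.78566993]
w 0.059073585022940835 43.38915764819831 [ 0.11916473 -0.09459029 -2.06610951] 8.9667
```

View pics/lift.png

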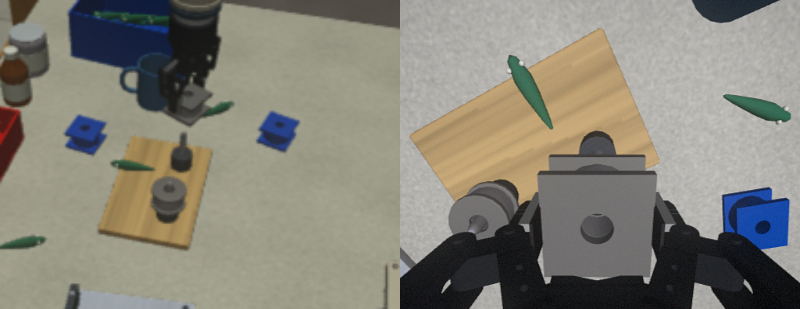

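The spool is held level and square to the fingers, clear of its pin. Next, carry and set down.

```bash
cat >> h.py <<'E'
YF=np.radians(6.07);C=np.array([.5644,.2590,0]);EX=np.array([np.cos(YF),np.sin(YF),0]);EY=np.array([-np.sin(YF),np.cos(YF),0])
def fp(x,y,z): return C+EX*x+EY*y+np.array([0,0,z])   # fixture-axes offset from corner, world z
E
python3 - <<'E'
from h import *
o=down(YF); x,y=-.043,-.063
manip.servo_line(fp(x,y,.19),o,.2)
manip.servo_line(fp(x,y,.052),o,.1); manip.hold(.2)
f0=manip.get_contact_force()[2];print(f0)
z=.052
while z>.034:
    z-=.001; manip.servo_line(fp(x,y,z),o,.03)
    f=manip.get_contact_force()[2]
    if f>f0+4: break
print("z",z,f,manip.get_position())
manip.command_gripper(.074,20); manip.hold(.3)
print(manip.get_width(),manip.get_contact_force(),manip.get_time())
manip.servo_line(fp(x,y,.16),o,.12)
manip.servo_line(fp(-.09,-.06,.2),o,.2);manip.hold(.2)
c=shot("wrist");import pickle;pickle.dump(c,open("d2.pkl","wb"))
cv2.imwrite("pics/placed.png",c["image"][...,::-1]);print(manip.get_time())
E
```

```text
-1.5142970472869637
z 0.04299999999999999 7.868420623760119 [0.52831802 0.19181395 0.04377222]
0.07431904569947807 [ 0.17030896 -0.39577625  0.51061259] 15.9583
17.7917
```

View pics/placed.png

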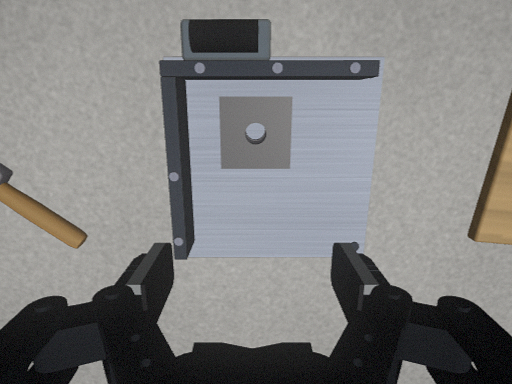

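The spool stands flat and square at (220–292, 97–168), clear of both fences. Now measure it and push it home.

```bash
cat >> h.py <<'E'
def spool(c,win,z=.048):
    im=c["image"].astype(int);m=((im[...,2]-im[...,0]<6)&(im.sum(2)>240)&(im.sum(2)<400)).astype(np.uint8)*255
    w=np.zeros_like(m);w[win[1]:win[3],win[0]:win[2]]=255;m=cv2.morphologyEx(m&w,cv2.MORPH_OPEN,np.ones((5,5)))
    cs,_=cv2.findContours(m,0,1);k=max(cs,key=cv2.contourArea)[:,0]
    P=onz(c,k,z)-C;q=np.c_[P@EX,P@EY].astype(np.float32)*1000
    return cv2.minAreaRect(q)
def push(start,d,travel,lim,o,maxs=14):
    """line from start along d; fast for travel, then 1 mm steps until the force along d exceeds lim"""
    manip.servo_line(start+d*travel,o,.06);manip.hold(.1);s=travel
    for _ in range(maxs):
        f=-manip.get_contact_force()@d
        if f>lim: break
        s+=.001; manip.servo_line(start+d*s,o,.02)
    P=manip.get_position()-C;print("push",round(s,4),"f",-manip.get_contact_force()@d,"tcp",P@EX,P@EY)
    manip.servo_line(start+d*(s-.012),o,.1)
E
python3 - <<'E'
from h import *;import pickle
c=pickle.load(open("d2.pkl","rb"));r=spool(c,(205,85,310,185));print(r)
xs,ys=np.array(r[0])/1000
if not(abs(xs+.043)<.006 and abs(ys+.063)<.006): raise SystemExit("odd")
o=down(YF);manip.command_gripper(0,20)
zt=.040;s=fp(xs-.058,ys,zt)
manip.servo_line(s+[0,0,.08],o,.2);manip.servo_line(s,o,.1);manip.hold(.1);print(manip.get_contact_force())
push(s,EX,(-.071-.004)-(xs-.058),8,o)
manip.servo_line(fp(-.09,ys,.13),o,.2)
print(manip.get_time())
s=fp(-.030,ys-.062,zt)
manip.servo_line(s+[0,0,.08],o,.2);manip.servo_line(s,o,.1);manip.hold(.1);print(manip.get_contact_force())
push(s,EY,(-.078-.005)-(ys-.062),8,o,20)
print(manip.get_time())
manip.servo_line(fp(-.03,-.1,.13),o,.2)
manip.servo_line(fp(-.09,-.06,.2),o,.2);manip.hold(.2)
c=shot("wrist");pickle.dump(c,open("d3.pkl","wb"));cv2.imwrite("pics/pushed.png",c["image"][...,::-1]);print(manip.get_time())
E
```

```text
((-45.124366760253906, -63.656883239746094), (58.764278411865234, 58.82810592651367), 89.9579086303711)
[ 0.15326982 -0.24013571 -1.22944117]
push 0.0351 f 10.391394655681596 tcp -0.0708003392727408 -0.06384487765070411
23.425
[-0.05936115 -0.37415958  0.30419974]
push 0.0537 f 10.72077557139877 tcp -0.030002401603722445 -0.07326839334908297
29.0333
30.5417
```

View pics/pushed.png

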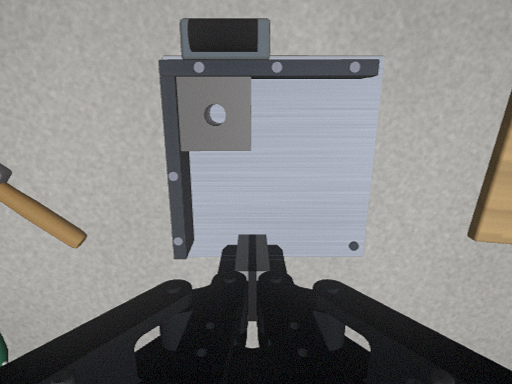

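The image shows the spool (177–251, 77–150) tucked against both fences. One confirming nudge in x, then measure.

```bash
python3 - <<'E'
from h import *;import pickle
print(spool(pickle.load(open("d3.pkl","rb")),(165,70,265,160)))
o=down(YF);s=fp(-.09,-.030,.040)
manip.servo_line(s+[0,0,.06],o,.2);manip.servo_line(s,o,.1);manip.hold(.1)
push(s,EX,.015,8,o)
manip.servo_line(fp(-.09,-.03,.13),o,.2)
manip.servo_line(fp(-.09,-.06,.2),o,.2);manip.hold(.2)
c=shot("wrist");pickle.dump(c,open("d4.pkl","wb"));print(spool(c,(165,70,265,160)),manip.get_time())
E
```

```text
((-30.111242294311523, -30.15751075744629), (59.369720458984375, 58.4463996887207), 89.92559051513672)
push 0.022 f 11.24830989216225 tcp -0.07081607012604739 -0.030223493301736303
((-30.00629997253418, -30.228349685668945), (59.48367691040039, 58.98726272583008), 89.99803161621094) 35.9667
```

Home at (-30.0, -30.2) mm and square.

```bash
python3 -c "
from rig import manip
print(manip.sign_off())"
```

```text
the job is handed in; nothing more can be done
None
```

The square spool stands flat and released in the fixture corner, measured at (-30.0, -30.2) mm from it and square to both fences to well under a degree. The job was handed in at about 36 s with no verdict returned. I did not re-measure the round spool or bystanders, but the arm went nowhere near them except to carry the spool over the round one with about 5 cm to spare.

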